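# Index a sprung grinding slide to its middle stop

### The job

Move the sprung slide of the grinding jig from loading to its middle (grinding) position: with your fingertips push the orange plate straight back until the brass-knobbed stop pin has dropped behind the first tooth, but do not go on to the second tooth. Then ease the slide back on your fingertips, without letting it snap back, until it rests against the pin, and take your hand clear. Do not touch the pin or its knob, keep the copper blank in its nest, and leave everything else where it stands.

Things in the scene. Friction and masses are not known exactly. Their poses are not given: they have to be found in the camera images.
- jig: grinding jig fixed to the table: blue base, two steel rails, a bracket for the stop pin. x axis (level): direction in which the slide is pushed; z up; origin on the table below the middle of the orange plate's front face at home. The base begins 95 mm behind the origin (+x); around the plate the table is free
- rotary_tool (a point): foot of the black rotary tool (50 mm across, up to 245 mm above the table) held by a post at the jig's left; fixed, on the jig's middle line 236 mm behind its origin, 98 mm above the table
- push_face (a point): upright orange plate at the front end of the slide, 96 mm wide, 14 mm thick, from 8 to 64 mm above the table; it moves with the slide. This point is the centre of its flat front face (the face to push), 36 mm above the table; its x axis points in the push direction, square to the face, y along its width
- slide (a joint): slide travel in m: 0 home (loading), 0.0356 middle (first tooth rests on the pin), 0.072 last (second tooth), 0.080 end. A spring drives it home (3.5 N at 0, 6 N at 0.05; pin on a ramp adds about 2 N, friction 0.5 N). Past 0.038 the pin is down behind the first tooth; the ramp of the second starts at about 0.052, it catches past 0.072. Only raising the pin frees it
- mid_mark (a point): red mark on the right-hand rail, 32 mm above the table, fixed; a red mark on the slide (150 mm behind the plate's front face) comes level with it at the middle position
- stop_pin (a joint): height of the sprung stop pin in m: 0 down, about 0.008 on top of a tooth; it moves up and down by itself as the teeth pass under it
- pin_knob (a point): brass knob on the stop pin, 18 mm across, 12 mm high; this point is the centre of its top, 82 mm above the table when the pin is down, 125 mm behind the jig's origin on its middle line
- nest (a point): centre of a seated blank in the shallow grey nest on the slide, 200 mm behind the plate's front face, 40 mm above the table; it moves with the slide
- blank_center (a point): centre of the loose copper blank, 30 x 30 x 9 mm, that lies in the nest and rides along
- sanding_block: black rubber sanding block, 90 x 50 x 30 mm, loose; origin under its centre
- paste_jar: closed polishing-paste jar, 54 mm across, 55 mm high, loose; origin under its centre
- tub: small open grey cup, 64 mm across, 45 mm high, loose; origin under its centre
- scriber: scriber: steel point with a red handle, 170 mm long, lying loose; origin near its middle, on the table
- jug: large translucent measuring jug, 124 mm across (handle extra), 150 mm high, loose; origin under its centre
- jug2: smaller translucent jug, 110 mm across (handle extra), 130 mm high, loose; origin under its centre

How it is judged:
On the way, in this order (a step that is already met when the one before it is completed fails the run):
1. the slide is pushed past the middle position and the stop pin has dropped behind the first tooth (value of joint slide above 0.0366 m and value of joint stop_pin below 0.004 m), for 0.05 s.
2. the slide has come back and rests against the stop pin at the middle position (value of joint slide between 0.0325 and 0.0365 m and value of joint stop_pin below 0.003 m and velocity of joint slide between -0.01 and 0.01 m/s), for 0.2 s.
At the end, for the whole second after the job is handed in: The slide rests at its middle position (travel about 35.6 mm, between 32.5 and 36.5 mm) with the stop pin down (within 3 mm) behind the first tooth, the blank lies in its nest (centre within 8 mm), and no bystander is more than 20 mm from where it stood (all of step 2 and distance between blank_center and nest below 0.008 m and distance of each of sanding_block, paste_jar, tub, scriber, jug, jug2 from where it was at the start of the episode below 0.02 m); the robot touches nothing.
It fails at once if the slide is pushed on to the second tooth (travel over 70 mm) (value of joint slide above 0.07 m).
It fails at once if the slide snaps back (faster than 0.3 m/s towards home) (velocity of joint slide below -0.3 m/s).
It fails at once if the stop pin is touched or pulled up by the robot (contact force between any of the fingers, the arm and stop_pin above 1 N or value of joint stop_pin above 0.014 m).
It fails at once if the blank leaves its nest (not (distance between blank_center and nest below 0.012 m)).
It fails at once if a bystander is pushed or carried more than 30 mm (distance of any of sanding_block, paste_jar, tub, scriber, jug, jug2 from where it was at the start of the episode above 0.03 m).
It also fails if it takes over 42 s, if anything falls off the work surface, if the arm or the gripper's body presses on something with over 40 N, if the wrist force passes 120 N, or if a joint passes its speed limit or range.

### The arm

A 6-joint arm with a two-finger parallel gripper is mounted at the origin on the work surface. World frame = base frame: x ahead of the robot, y to its left, z up, the work surface at z = 0. Lengths are in m, angles in rad, forces in N, time in s.
With the tool pointing down it reaches from about 0.25 to 0.725 m from the base axis. Payload 9.7 kg.
Tool frame: the origin (TCP) lies at the very end of the fingers, on their centre line; the grasp point (between the pads) lies 19 mm behind it (grasp_offset is the distance from the TCP to the grasp point, in m); z points along the fingers, y is the line along which they close (so a half turn about z gives the same grasp; the last joint's range is limited). The gripper opens to 85 mm and grips with 20 to 120 N. Pads are 22 mm wide; open, the fingers measure 114 mm over their backs; the gripper's body (76 mm by 85 mm) begins 54 mm behind the grasp point. The pads swing forward as they close: fully open they stand 13 mm farther back than shut.
Start: joints at [-1.302, 0.087, 0.176, 1.66, 0, 1.571], TCP at [0.146, -0.53, 0.231] pointing down, gripper open.
Joint ranges: [-3.13, 3.13], [-0.85, 1.81], [-1.15, 1.24], [-2.2, 2.28], [-1.44, 1.52], [-3.14, 3.14]. Speed limits (rad/s): [2.22, 2.22, 2.57, 3.14, 3.14, 3.14].

### API

Orientations are given as [roll, pitch, yaw] about the fixed x, y, z axes, in that order (R = Rz(yaw) Ry(pitch) Rx(roll)).
In Python, from bench import move_ptp, move_l, goto_joints, command_gripper, sleep, ik, snapshot, MotionError, hand_in, read_time, read_qpos, read_dq, read_tau, read_tool_pos, read_ee_rot, read_wrist_force, read_wrist_torque, read_opening, read_gripper_force, grasp_offset gives the robot as it stands. Calls block until the motion is done:
- move_ptp(position, orientation): joint-space move of the TCP to a pose.
- move_l(position, attitude=None, rate=0.15, guard=None): straight line of the TCP; attitude=None keeps the orientation; rate is the mean speed in m/s. With guard (N) it stops when the force on the tool has changed by that much, and returns True; else False.
- goto_joints(angles): joint-space move.
- command_gripper(opening, grasp_force=None): finger opening in m; grasp_force is the grip in N (None keeps the last); returns when the fingers have stopped.
- sleep(seconds).
- ik(position, orientation): joint angles nearest the present ones, or None.
- snapshot(name): name is "side" or "top" or "wrist"; returns a dict with "frame" (400x640x3 uint8, red, green, blue), "depth" (400x640 float32, m along the optical axis (not along the pixel's ray), 0 where there is no reading), "camera_matrix" (3x3 intrinsics, pixels), "R" (3x3) and "t" (3): a world point X has camera coordinates R X + t; the wrist camera has in their place "mount" (4x4, takes a point from camera to tool coordinates, whose origin is the TCP and whose axes are the flange's). Camera axes: x right, y down, z forward; pixel columns grow to the right and rows downward; lengths in m; the calibration is good to about 2 mm. A picture is of the moment at which its call begins: read the wrist's pose just before it.
A pose or a line that the arm cannot do raises MotionError and nothing moves.
- hand_in(): hands the job in; it is judged then, once.
Readings, each from a call of its own:
- read_time(): time.
- read_qpos(): joint angles.
- read_dq(): joint speeds.
- read_tau(): joint torques, N m.
- read_tool_pos(): TCP position.
- read_ee_rot(): TCP orientation.
- read_wrist_force(): force on the tool from outside, world axes, zero at the start.
- read_wrist_torque(): the same for the moment, N m.
- read_opening(): finger opening in m.
- read_gripper_force(): force on a finger pad.
Only numpy, scipy, OpenCV 4.12 (cv2) and the standard library are available. Lean on these libraries where they do the work, as an engineer would, in place of code of your own. Each camera call takes 0.05 s, during which the arm holds its last target. There are 200 camera calls.

## Working session

There is one attempt and no reset: what is moved stays moved. The work goes in short steps, each a Python script; the robot and the scene stay as the last script left them, time stands still between calls to the robot, and variables do not carry over. Pictures are saved under pics/ and viewed, at most 10 in all, crops included, and the job is handed in when it is done.

```bash
mkdir -p pics
python3 - <<'E'
from bench import *
import cv2,numpy as np,pickle
for n in("top","side"):
    s=snapshot(n); pickle.dump(s,open(n+".pkl","wb")); cv2.imwrite(f"pics/{n}.png",s["frame"][...,::-1])
    print(n,s["camera_matrix"].tolist(),(-s["R"].T@s["t"]).round(3),s["R"].round(2).tolist())
print(read_time(),read_tool_pos(),read_ee_rot(),grasp_offset)
E
```

```text
top [[361.26371161065407, 0.0, 315.9905474172667], [0.0, 361.26371161065407, 199.47842711129886], [0.0, 0.0, 1.0]] [ 0.378 -0.015  1.234] [[0.12, -0.99, 0.0], [-0.97, -0.12, -0.2], [0.2, 0.02, -0.98]]
side [[390.4417847317899, 0.0, 322.6497791138779], [0.0, 390.4417847317899, 203.37255060289644], [0.0, 0.0, 1.0]] [ 0.345 -1.008  1.026] [[0.96, -0.28, -0.0], [-0.19, -0.64, -0.74], [0.2, 0.71, -0.67]]
0.1 [ 0.14599357 -0.53004512  0.23065809] [-3.14039154e+00  3.42468470e-05  2.68808170e-01] 0.0187
```

View pics/top.png

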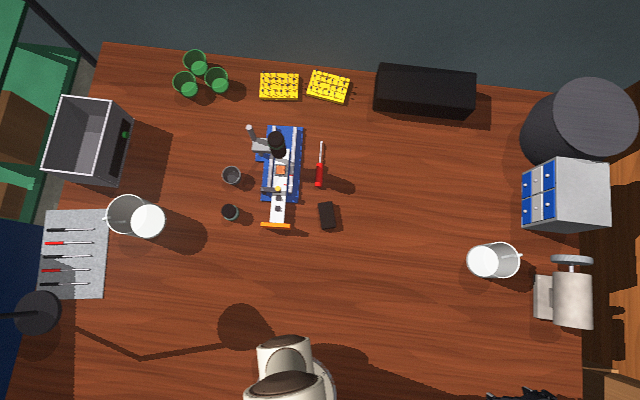

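View pics/side.png

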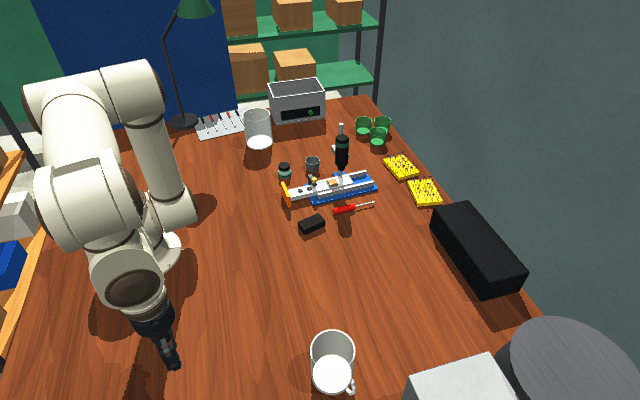

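The top view shows the orange plate at about (276,225), the jig pointing away from the robot, the jar at (230,212) and the sanding block at (327,215). The side view shows the plate at (286,195).

```bash
cat > h.py <<'E'
import numpy as np,cv2
def ray(s,px,z):
    px=np.atleast_2d(px).astype(float); K=s["camera_matrix"]
    d=np.c_[px,np.ones(len(px))]@np.linalg.inv(K).T@s["R"]; c=-s["R"].T@s["t"]
    return c+d*((z-c[2])/d[:,2])[:,None]
def cloud(s,m):
    v,u=np.nonzero(m&(s["depth"]>0)); Z=s["depth"][v,u]
    P=(np.c_[u,v,np.ones(len(u))]@np.linalg.inv(s["camera_matrix"]).T)*Z[:,None]
    return (P-s["t"])@s["R"],np.c_[u,v]
def hsv(s,lo,hi,box):
    m=cv2.inRange(cv2.cvtColor(s["frame"],cv2.COLOR_RGB2HSV),lo,hi)>0
    b=np.zeros_like(m); b[box[1]:box[3],box[0]:box[2]]=1
    return m&b
E
python3 - <<'E'
from h import *; import pickle
for n,box,bb in(("top",(255,215,298,235),(250,120,308,210)),("side",(275,175,300,212),(305,165,380,210))):
    s=pickle.load(open(n+".pkl","rb"))
    m=hsv(s,(10,180,150),(22,255,255),box); P,uv=cloud(s,m)
    print(n,len(P),"px",uv.min(0),uv.max(0),"\n min",P.min(0).round(4),"max",P.max(0).round(4))
    for z0,z1 in((0.0,.055),(.055,.075)):
        Q=P[(P[:,2]>z0)&(P[:,2]<z1)]
        if len(Q)>5:
            r=cv2.minAreaRect(Q[:,:2].astype(np.float32)); print(z0,len(Q),Q.mean(0).round(4),cv2.boxPoints(r).round(4).tolist())
    B,_=cloud(s,hsv(s,(105,150,80),(125,255,255),bb)); B=B[(B[:,2]<.04)&(B[:,2]>0)]
    r=cv2.minAreaRect(B[:,:2].astype(np.float32)); print("blue",len(B),np.median(B[:,2]),r,cv2.boxPoints(r).round(4).tolist())
    f=s["frame"]; c=f[110:245,215:350] if n=="top" else f[120:250,260:395]
    cv2.imwrite(f"pics/{n}c.png",cv2.resize(c[...,::-1],None,fx=4,fy=4,interpolation=cv2.INTER_CUBIC))
E
```

```text
top 120 px [260 222] [289 227] 
 min [0.5127 0.0858 0.0284] max [0.5315 0.1821 0.0684]
0.055 119 [0.5223 0.1336 0.0635] [[0.5128999948501587, 0.18160000443458557], [0.5189999938011169, 0.08569999784231186], [0.5324000120162964, 0.08659999817609787], [0.5264000296592712, 0.18250000476837158]]
blue 526 0.01216150029088178 ((0.7491969466209412, 0.16232959926128387), (0.2795696258544922, 0.15749366581439972), 3.692615509033203) [[0.6046000123023987, 0.23190000653266907], [0.614799976348877, 0.0746999979019165], [0.8938000202178955, 0.09269999712705612], [0.8835999965667725, 0.2498999983072281]]
side 133 px [275 176] [299 211] 
 min [ 0.4755  0.0689 -0.0032] max [0.5942 0.2815 0.0671]
0.0 104 [0.5259 0.1462 0.0233] [[0.461899995803833, 0.08789999783039093], [0.5357000231742859, 0.05999999865889549], [0.6154999732971191, 0.27129998803138733], [0.541700005531311, 0.29919999837875366]]
0.055 20 [0.5196 0.1104 0.0613] [[0.5127999782562256, 0.17270000278949738], [0.5149000287055969, 0.0820000022649765], [0.5285999774932861, 0.08229999989271164], [0.5264999866485596, 0.17299999296665192]]
blue 470 0.014318005256155394 ((0.7465850114822388, 0.16550582647323608), (0.27824923396110535, 0.17351077497005463), 4.029580593109131) [[0.6017000079154968, 0.24230000376701355], [0.6139000058174133, 0.06920000165700912], [0.8914999961853027, 0.08869999647140503], [0.8792999982833862, 0.26179999113082886]]
```

View pics/topc.png

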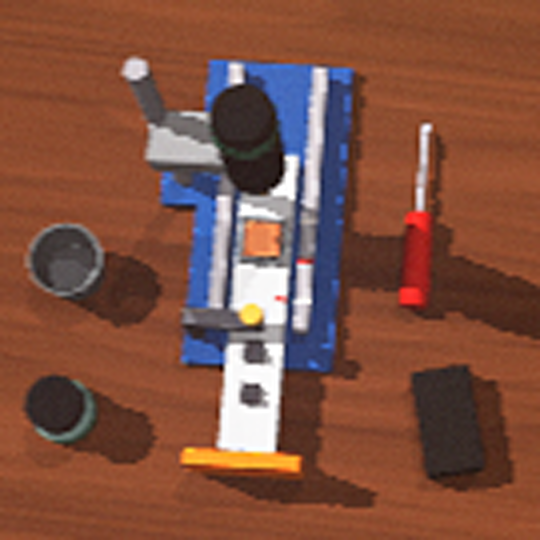

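View pics/sidec.png

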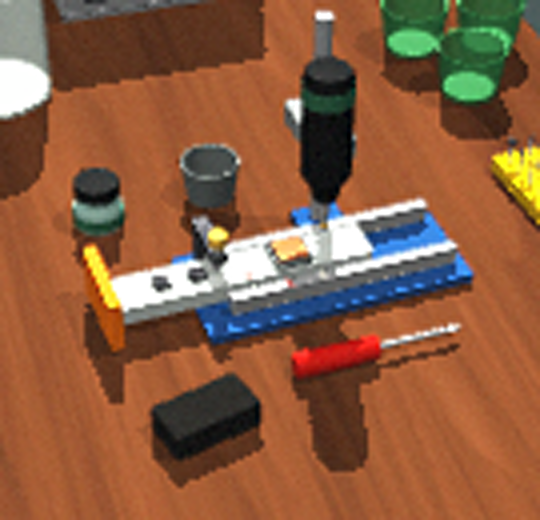

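The crops confirm it: plate front face is centred near (0.516, 0.134) with yaw ≈ 0.064. The approach side is free, with the block, jar and tub well to the sides and the knob 125 mm behind the plate. I'll approach with closed fingers.

Run:
```python
from bench import *
import numpy as np,pickle
yaw=.064; d=np.array([np.cos(yaw),np.sin(yaw),0]); O=np.array([.516,.1337,.03]); A=[np.pi,0,yaw]
command_gripper(0.0)
move_l([.11,-.42,.28])
p=O-.07*d
move_ptp([p[0],p[1],.2],A)
move_l(p,A,rate=.12)
print(read_time(),read_tool_pos(),read_ee_rot(),read_wrist_force(),read_opening())
hit=move_l(O+.01*d,A,rate=.02,guard=2)
c=read_tool_pos(); print(hit,read_time(),c,(c-O)@d,read_wrist_force())
pickle.dump(c,open("c.pkl","wb"))
import cv2
s=snapshot("side"); cv2.imwrite("pics/s2.png",cv2.resize(s["frame"][120:250,250:385,::-1],None,fx=4,fy=4))
```

```text
7.1417 [0.44659302 0.1293707  0.03070738] [-3.14131387e+00 -1.12784666e-03  6.39959562e-02] [-0.001362    0.14331106  0.98787292] -0.00011549091492853282
True 9.725 [0.50311256 0.13281926 0.02955872] -0.012917388596450165 [-2.81498837 -0.30600047  1.87301552]
```

View pics/s2.png

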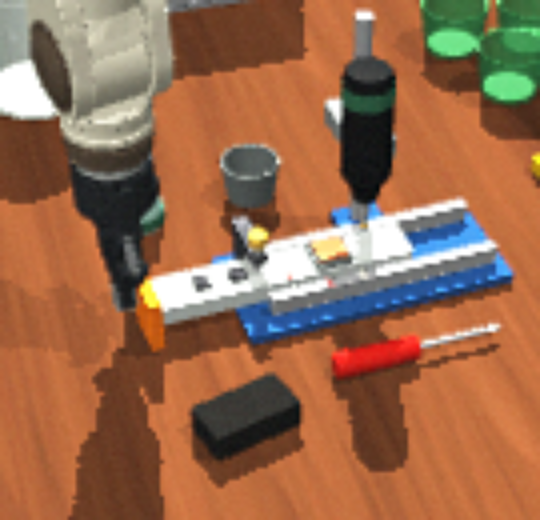

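The fingertips touch the plate centrally at about (140,300) in the crop. The slide is still home, and its red mark is short of the rail mark. Now I'll push in small steps while logging the force.

Run:
```python
from bench import *
import numpy as np,pickle,cv2
yaw=.064; d=np.array([np.cos(yaw),np.sin(yaw),0]); A=[np.pi,0,yaw]; c=pickle.load(open("c.pkl","rb"))
for a in(.015,.028,.034,.038,.041,.044):
    move_l(c+a*d,A,rate=.03); print(a,((read_tool_pos()-c)@d).round(4),(read_wrist_force()@d).round(2))
sleep(.2); print(((read_tool_pos()-c)@d).round(4),read_wrist_force().round(2),read_time())
s=snapshot("top"); pickle.dump(s,open("t3.pkl","wb")); cv2.imwrite("pics/t3.png",cv2.resize(s["frame"][150:240,240:340,::-1],None,fx=5,fy=5,interpolation=cv2.INTER_CUBIC))
s=snapshot("side"); cv2.imwrite("pics/s3.png",cv2.resize(s["frame"][150:220,270:370,::-1],None,fx=6,fy=6,interpolation=cv2.INTER_CUBIC))
```

```text
0.015 0.0148 -5.93
0.028 0.0281 -2.57
0.034 0.0347 0.36
0.038 0.0379 -4.78
0.041 0.0408 -5.35
0.044 0.0438 -5.62
0.0437 [-5.87 -0.75  3.92] 12.3417
```

View pics/s3.png

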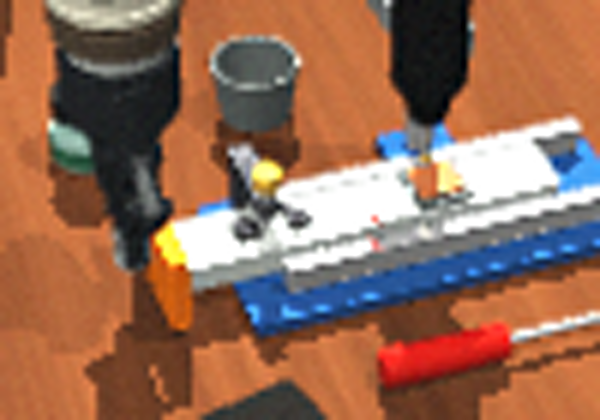

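The side crop shows the slide's red mark (375,220) slightly past the rail's mark (375,243), and a force of 5.7 N matches the spring alone at about 0.044. The pin is therefore past the first tooth and off the ramps. Next I'll ease it back slowly.

Run:
```python
from bench import *
import numpy as np,pickle,cv2
yaw=.064; d=np.array([np.cos(yaw),np.sin(yaw),0]); A=[np.pi,0,yaw]; c=pickle.load(open("c.pkl","rb"))
for a in(.041,.038,.036,.035,.034,.032,.028):
    move_l(c+a*d,A,rate=.015); print(a,((read_tool_pos()-c)@d).round(4),(read_wrist_force()@d).round(2))
sleep(.3)
move_l(c-.06*d,A,rate=.06); p=read_tool_pos(); move_l([p[0],p[1],.2],A); 
goto_joints([-1.302,.087,.176,1.66,0,1.571]); sleep(.2); print(read_time())
for n in("side","top"):
    s=snapshot(n); pickle.dump(s,open(n+"4.pkl","wb"))
from h import *
s0=pickle.load(open("top.pkl","rb"))
for q in(s0,s):
    P,_=cloud(q,hsv(q,(10,180,150),(22,255,255),(255,200,298,235))); P=P[P[:,2]>.055]; r=cv2.minAreaRect(P[:,:2].astype(np.float32)); print(len(P),(np.array(r[0])@d[:2]).round(4))
a=cv2.resize(pickle.load(open("side4.pkl","rb"))["frame"][120:250,260:395,::-1],(400,385),interpolation=cv2.INTER_CUBIC); b=cv2.resize(s["frame"][110:240,215:350,::-1],(400,385),interpolation=cv2.INTER_CUBIC)
cv2.imwrite("pics/f4.png",np.hstack([a,b]))
```

```text
0.041 0.0405 -5.06
0.038 0.0375 -6.1
0.036 0.0358 -3.68
0.035 0.0354 -0.05
0.034 0.0341 0.44
0.032 0.0319 -0.18
0.028 0.0279 -0.36
21.75
119 0.5302
113 0.5658
```

View pics/f4.png

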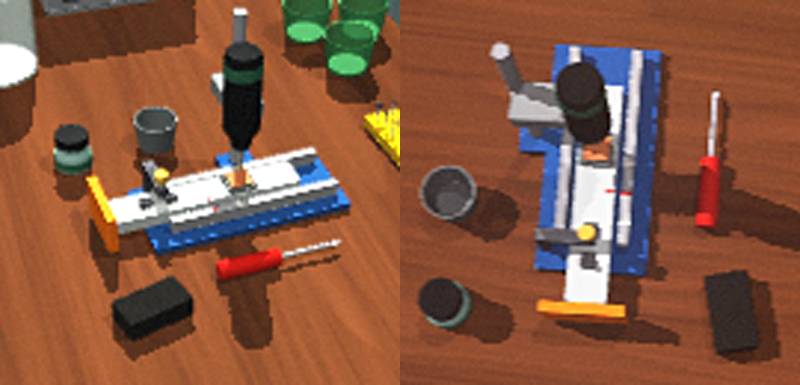

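The plate has moved 35.6 mm. In the right-hand view the red marks line up at about (620,190), the blank is in its nest and the bystanders haven't moved.

```bash
python3 -c "
from bench import *
print(hand_in())"
```

```text
the job is handed in; nothing more can be done
None
```

The job is handed in: the slide rests against the pin at the middle position (35.6 mm travel measured from the top camera), the blank is in its nest, nothing else looks moved, and the arm is clear; the hand-in call returned no verdict.

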